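# Set up the spice mill for a coarse grind

## Task

Get the spice mill ready for a coarse batch: click its dial round to the seventh of the nine marks, counting the leftmost mark (as you face the sloping panel) as the first, and push the white dish up over the front lip of the mill's catch tray so that it sits flat in the tray under the spout. Slide the dish, do not lift or carry it, and leave the pepper grinder and the two shakers as they stand.

Things in the scene. Friction and masses are not known exactly. Their poses are not given: they have to be found in the camera images.
- mill: Fixed electric spice mill, white, 150 mm wide, 276 mm long, clear hopper on top (289 mm high, axis at x = 125, radius 49). Origin on the counter under the spout. Own -x: its front, where the tray opens and the sloping panel looks; +y: its left flank as you face the front; z up. Motor housing x = 65 to 180, 192 mm high. All fixed points of the mill have these axes; numbers below in mm in this frame.
- tray (a point): Middle of the steel catch tray's floor, 4 mm above the counter, under the spout. Flat recess 96 mm long (x = -48 to 48) and 112 mm wide (y = -56 to 56) inside a rim whose top is 9 mm above the counter. Open from the front below the head (90 mm headroom).
- lip (a point): Middle of the top of the tray's front lip, 9 mm above the counter, 8 mm broad (x = -56 to -48). Before it a shallow steel bevel, 150 mm wide, rises from counter level at x = -96 to the lip at x = -56.
- nose (a point): Middle of the upper front edge of the head that overhangs the tray: x = -35, 115 mm above the counter; the upright nose face below it reaches down to 90 mm. From this edge the panel slopes up and back at 35 degrees to x = 75, 192 mm high, 150 mm wide. Its outward normal leans 35 degrees from vertical towards the front: (-0.574, 0, 0.819).
- dial_grip (a point): Point on the dial's turning axis 21 mm out from the panel, half-way up its grip bar; axes of the mill, does not turn. Turning axis: the panel's normal (-0.574, 0, 0.819). Black dial: skirt 62 mm across, top 7 mm out from the panel; on it a straight bar 58 mm long, 14 mm thick, from 7 to 36 mm out from the panel, centred on the axis. White line at one end: the pointer.
- dial (a joint): Dial angle, rad, grows clockwise as you face the panel. Nine click positions pi/8 (22.5 deg) apart, one per dark raised mark: first 0, pointer left (mill +y); fifth 1.571, up the slope; seventh 2.356, half-way between up-slope and right; ninth 3.142, right. Stops just past both ends. Let go between marks it springs to the nearer. About 0.1 Nm per click.
- spout (a point): Centre of the mouth of the spout (26 mm wide), 70 mm above the counter, straight above the middle of the catch tray.
- dish_center (a point): Centre of the loose round white melamine dish, 21 mm above its underside; own z is its axis, upward. 42 mm high, rim 110 mm across, flat foot 72 mm across, chamfered to 80 mm at 4 mm up, from there the 3.5 mm wall leans straight out to the rim. 0.12 to 0.22 kg. Starts on the counter in front of the tray.
- pepper_center (a point): Centre (half-way up) of the red plastic pepper grinder, 165 mm tall, up to 62 mm in diameter, standing loose beside the mill. To be left alone.
- shaker_a_center (a point): Centre (half-way up) of an amber glass shaker with steel cap, 96 mm tall, 56 mm in diameter, standing loose beside the mill. To be left alone.
- shaker_b_center (a point): Centre of the other, equal amber glass shaker. To be left alone.
Things that resemble listed ones, but are neither listed nor needed, are in the scene too. Of the things shaped like the part that bears dish_center, the white one is meant.

How it is judged (in metres and radians):
At the end, for the whole second after the job is handed in: The dial rests in the seventh detent (2.356 rad, within 0.125), and the dish stands at rest and flat (within 0.05 rad) on the floor of the catch tray, its centre within 20 mm of the spout's axis and lower than 28 mm (value of joint dial between 2.23 and 2.48 rad and horizontal distance between dish_center and spout below 0.02 m and angle between dish_center's own z axis and vertical below 0.05 rad and height (world z) of dish_center below 0.028 m and linear speed of dish below 0.02 m/s); the robot touches nothing.
It fails at once if the dish is lifted (its centre more than 45 mm above the counter) (height (world z) of dish_center above 0.045 m).
It fails at once if the dish is tipped by more than 35 degrees (angle between dish_center's own z axis and vertical above 0.61 rad).
It fails at once if the pepper grinder or a shaker is shifted by more than 20 mm or knocked over (distance of any of pepper_center, shaker_a_center, shaker_b_center from where it was at the start of the episode above 0.02 m).
It also fails if it takes over 51 s, if anything falls off the work surface, if the arm or the gripper's body presses on something with over 40 N, if the wrist force passes 120 N, or if a joint passes its speed limit or range.

## Robot

A 6-joint arm with a two-finger parallel gripper is mounted at the origin on the work surface. World frame = base frame: x ahead of the robot, y to its left, z up, the work surface at z = 0. Lengths are in mm, angles in rad, forces in N, time in s.
With the tool pointing down it reaches from about 300 to 775 mm from the base axis. Payload 14.6 kg.
Tool frame: the origin (TCP) lies at the very end of the fingers, on their centre line; the grasp point (between the pads) lies 19 mm behind it; x points along the fingers, z is the direction in which the jaws open and shut, and the axes are right-handed (so a half turn about x gives the same grasp; the last joint's range is limited). The gripper opens to 94 mm and grips with 3 to 60 N. Pads are 16 mm wide; open, the fingers measure 119 mm over their backs; the gripper's body (75 mm by 177 mm) begins 78 mm behind the grasp point.
Start: joints at [1.204, 0.3, 1.521, -0, 1.321, -0.067], TCP at [162.428, 525.458, 205.446] pointing down, gripper open.
Joint ranges: [-3.03, 3.03], [-0.79, 2.21], [0.23, 2.52], [-1.04, 4.18], [0, 3.07], [-2.55, 2.55]. Speed limits (rad/s): [2.22, 2.22, 2.57, 3.14, 3.14, 3.14].

## Interface

Orientations are given as [roll, pitch, yaw] about the fixed x, y, z axes, in that order (R = Rz(yaw) Ry(pitch) Rx(roll)).
In Python, from station import manip, cams gives the robot as it stands.
- The arm moves only by the tool arm_command, never from a script. Its argument "increments" is a list of rows, each a list of 6 numbers: the shift along the world's x, y, z in m, then the turn, a rotation vector about the world's x, y, z in degrees. A call has 1 to 20 rows; each row shifts and turns the commanded pose from where the row before left it; what a row does not reach is not made up. A row lasts 1/8 s, in which the tool goes at most 62.5 mm and 10.7 degrees, less where a joint would pass 70% of its speed; a pose out of reach is approached as far as the arm can. A call with a gripper value outside its range is refused whole. "fingers" is the finger opening in m, from 0 to 0.094, set as the call begins (left out, the last holds). The fingers move at their own pace and stop on an object; "newtons" is the grip in N (left out, the last holds). Time passes only in rows, so rows that do not move let the fingers close. It gives the time, the measured TCP pose, the force and the opening at its end, in the units of the state.
- manip.get_state(): the state, without advancing time (a new reading comes with each control period).
- cams.get_image(name): name is "scene" or "top"; returns a dict with "img" (480x640x3 uint8, red, green, blue), "fx", "fy", "cx", "cy" (pixels), "cam_to_world" (4x4, takes a point from camera to world coordinates). Camera axes: x right, y down, z forward; pixel columns grow to the right and rows downward; lengths in mm; the calibration is good to about 2 mm. A picture is of the moment at which its call begins. There is no depth.
- manip.finish_job(): hands the job in, once; it reports no verdict.
Trained networks look in the newest picture that a camera, given by its name, has taken for a name from the list of things; names that differ only in an ending like _2 or _b are one class to them, and where a whole thing is asked for, a point or a joint stands for the part that bears it (a point fixed in the world has none). Each returns a list of dicts, best first, with "p" (0 to 1); they miss things now and then, are a little off and sometimes report something else, mostly with a low value. They report only what shows in the picture. A call takes as long as a camera call. They do not tell look-alikes from the thing itself.
- cams.boxes_of(camera, label): "position" ([row, column] in pixels, amid what is visible of it).
- cams.regions_of(camera, label): "mask" (480x640 bool, what is visible of it) and "position" ([row, column] in pixels, amid what is visible of it).
The state is a dict: "t": time; "joints": joint angles; "joint_velocities": joint speeds; "effort": joint torques, N m; "eef_pos": TCP position; "orientation": TCP orientation; "force": force on the tool from outside, world axes, zero at the start; "moment": the same for the moment, N m; "width": finger opening in mm.
Only numpy, scipy, OpenCV 4.12 (cv2) and the standard library are available. Lean on these libraries where they do the work, as an engineer would, in place of code of your own. Each camera call takes 0.05 s, during which the arm holds its last target.

## Working session

There is one attempt and no reset: what is moved stays moved. The work goes in short steps, Python scripts to look and compute and a tool call to move; the robot and the scene stay as the last step left them, time stands still between calls to the robot, and variables do not carry over. Pictures are saved under pics/ and viewed, and the job is handed in when it is done.

Besides the shell and the picture viewer there is one more tool, called after "Request:" as name([rows], argument=value, ...), one row to a line, values as JSON. arm_command: Moves the arm, as the interface text tells. Its arguments: {"type":"object","properties":{"increments":{"type":"array","items":{"type":"array","items":{"type":"number"}}},"fingers":{"type":"number"},"newtons":{"type":"number"}},"required":["increments"]}

```bash
ls; mkdir -p pics
python3 - <<'E'
from station import manip, cams
import cv2,numpy as np
print(manip.get_state())
for n in ("scene","top"):
    d=cams.get_image(n); cv2.imwrite(f"pics/{n}0.png",d["img"][:,:,::-1])
    print(n,d["fx"],d["fy"],d["cx"],d["cy"],np.round(d["cam_to_world"],4).tolist())
    for l in ("mill","dish_center","dial","pepper_center","shaker_a_center","tray","lip","nose","spout","dial_grip"):
        try: print(l,[(round(b["p"],2),np.round(b["position"],1).tolist()) for b in cams.boxes_of(n,l)][:5])
        except Exception as e: print(l,e)
print(manip.get_state()["t"])
E
```

```text
pics
{'t': 0.0, 'joints': array([ 1.20439174e+00,  3.00491679e-01,  1.52159577e+00,  1.32436543e-05,
        1.32068804e+00, -6.65748833e-02]), 'joint_velocities': array([-1.05150597e-03, -1.00947165e-03, -6.80552000e-04,  1.35961928e-03,
       -6.64225079e-05,  2.86221131e-04]), 'effort': array([-8.47620668e-04, -5.31812525e+01, -3.52739668e+01,  7.07448763e-02,
        2.43707048e-02, -1.53810365e-04]), 'eef_pos': array([162.33731878, 525.2178752 , 204.86882566]), 'orientation': array([ 3.06417337,  1.56961342, -1.9480486 ]), 'force': array([-0.23222176,  0.49239753, -0.3161054 ]), 'moment': array([ 0.04013245, -0.05437564,  0.03846459]), 'width': 94.01808067576111}
scene 526.1902049078483 526.1902049078483 324.88146551428423 243.10199488446028 [[-0.7082, 0.4268, -0.5623, 1111.9429], [0.7059, 0.4419, -0.5536, 543.3781], [0.0122, -0.789, -0.6142, 774.5618], [0.0, 0.0, 0.0, 1.0]]
mill [(0.55, [296.4, 206.9])]
dish_center [(0.82, [233.8, 354.2]), (0.73, [275.6, 350.0]), (0.7, [212.8, 249.1]), (0.68, [189.1, 294.2])]
dial [(0.94, [252.6, 236.2])]
pepper_center [(0.93, [202.7, 182.4]),
[... 262 characters left out ...]
316.9219359798799 237.32202013751535 [[0.0147, -0.9837, 0.1794, 347.5445], [-0.9999, -0.0152, -0.0018, 5.1506], [0.0045, -0.1794, -0.9838, 1109.8718], [0.0, 0.0, 0.0, 1.0]]
mill [(0.84, [153.6, 358.9])]
dish_center [(0.96, [267.1, 316.9]), (0.95, [334.2, 462.4]), (0.93, [313.6, 359.1]), (0.79, [261.9, 456.8]), (0.65, [246.4, 392.4])]
dial [(0.69, [164.2, 364.0]), (0.27, [250.3, 392.0])]
pepper_center [(0.92, [194.5, 466.3]), (0.32, [153.1, 355.3])]
shaker_a_center [(0.73, [157.5, 422.9]), (0.68, [251.0, 393.2])]
tray [(0.74, [152.1, 357.9])]
lip [(0.79, [152.3, 360.5])]
nose [(0.74, [151.6, 356.6]), (0.31, [248.2, 392.4])]
spout [(0.66, [155.1, 359.5])]
dial_grip [(0.97, [151.1, 359.6])]
1.1
```

View pics/scene0.png

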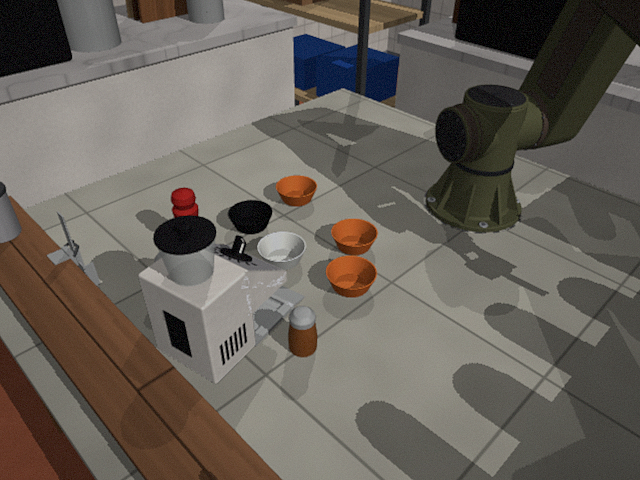

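View pics/top0.png

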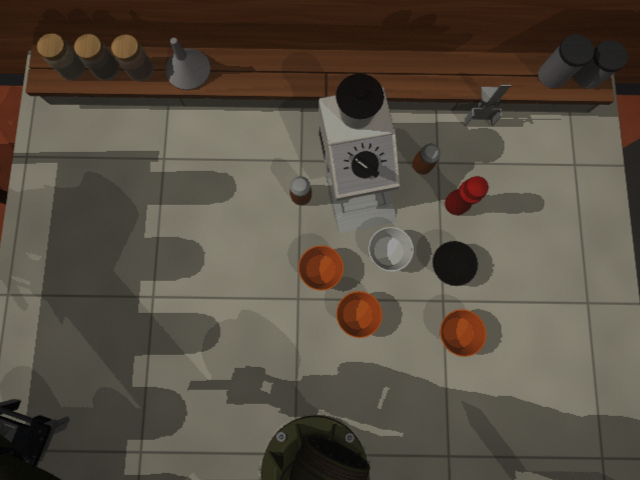

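The white dish is at top (249,391) and scene (250,281). The look-alikes are orange bowls at top (267,321), (314,359) and (332,463), and a black bowl at (263,455). I'll use the white one and check it in the crops.

Run:
```python
import cv2
a=cv2.imread("pics/top0.png")[60:280,270:500]; cv2.imwrite("pics/top0c.png",cv2.resize(a[:, :],None,fx=2.7*1.2/1.2,fy=2.7,interpolation=cv2.INTER_CUBIC))
a=cv2.imread("pics/scene0.png")[180:390,120:400]; cv2.imwrite("pics/scene0c.png",cv2.resize(a,None,fx=2.8,fy=2.8,interpolation=cv2.INTER_CUBIC))
```

```text
(no output)
```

View pics/top0c.png

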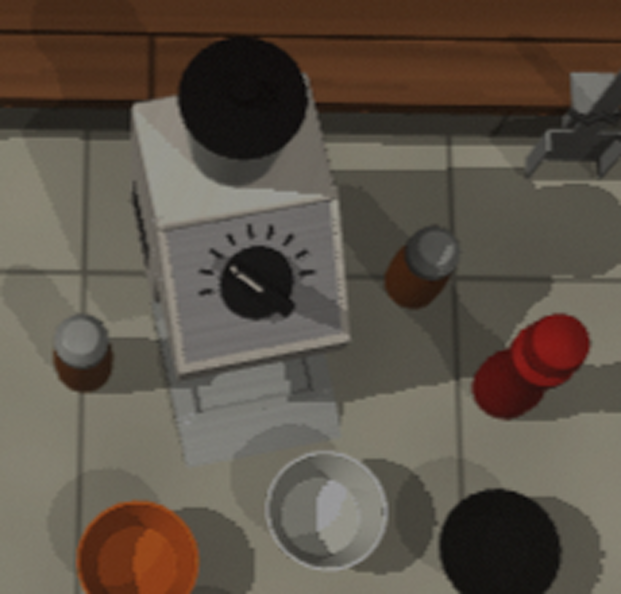

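View pics/scene0c.png

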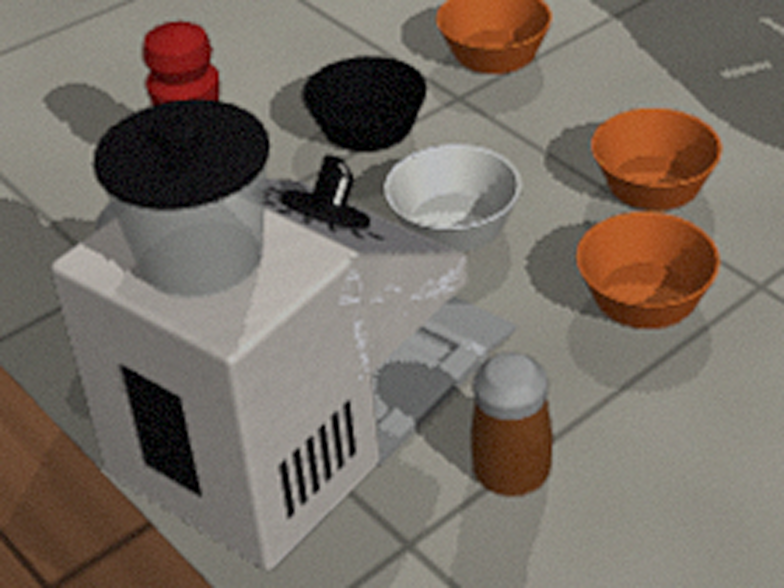

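```bash
cat > h.py <<'E'
import numpy as np, cv2
from scipy.optimize import least_squares
def cam(d): return (d["fx"],d["fy"],d["cx"],d["cy"],np.linalg.inv(d["cam_to_world"]))
def proj(c,P):
    P=np.atleast_2d(P); q=P@c[4][:3,:3].T+c[4][:3,3]
    return np.c_[c[0]*q[:,0]/q[:,2]+c[2], c[1]*q[:,1]/q[:,2]+c[3]]
def ray_z(d,uv,z):
    T=np.array(d["cam_to_world"]); r=T[:3,:3]@np.array([(uv[0]-d["cx"])/d["fx"],(uv[1]-d["cy"])/d["fy"],1])
    o=T[:3,3]; return o+r*(z-o[2])/r[2]
E
python3 - <<'E'
from h import *
from station import manip,cams
dt=cams.get_image("top"); ds=cams.get_image("scene"); ct,cs=cam(dt),cam(ds)
T=[((-35,75,115),(181,374)),((-35,-75,115),(349,339)),((75,75,192),(160,228)),((75,-75,192),(336,197)),((180,75,192),(133,104)),((-96,75,0),(190,462)),((-96,-75,0),(340,427))]
S=[((-35,75,115),(465,258)),((75,75,192),(356,258)),((180,75,192),(233,360)),((180,-75,192),(57,266)),((180,75,0),(268,568)),((-96,75,0),(515,328)),((65,75,0),(374,465))]
Pt=np.array([a for a,_ in T],float);ut=np.array([b for _,b in T])/2.7+[270,60]
Ps=np.array([a for a,_ in S],float);us=np.array([b for _,b in S])/2.8+[120,180]
def W(p,P):
    c,s=np.cos(p[2]),np.sin(p[2]); return P@np.array([[c,-s,0],[s,c,0],[0,0,1]]).T+[p[0],p[1],0]
f=lambda p:np.r_[(proj(ct,W(p,Pt))-ut).ravel(),(proj(cs,W(p,Ps))-us).ravel()]
r=least_squares(f,[600,-80,0],x_scale=[1,1,.01],loss="soft_l1"); print(r.x); print(np.round(f(r.x).reshape(-1,2),1))
p=r.x
n=np.array([-.574,0,.819]); u=np.array([.819,0,.574]); C=np.array([20,0,153.5]) 
# dial axis base: recover from grip marks; assume centre of panel
a=cv2.imread("pics/top0.png"); 
print("dial base top px crop",(proj(ct,W(p,(C+7*n)[None]))-[270,60])*2.7)
img=cv2.resize(a[60:280,270:500],None,fx=2.7,fy=2.7,interpolation=cv2.INTER_CUBIC)
for k in range(9):
    t=k*np.pi/8; q=C+36*n+29*(np.cos(t)*np.array([0,1,0])+np.sin(t)*u); q2=C+43*(np.cos(t)*np.array([0,1,0])+np.sin(t)*u)
    a1=((proj(ct,W(p,q[None]))-[270,60])*2.7)[0]; a2=((proj(ct,W(p,q2[None]))-[270,60])*2.7)[0]
    print(k+1,a1.round(),a2.round()); cv2.circle(img,a1.astype(int),2,(0,255,0),-1); cv2.circle(img,a2.astype(int),2,(0,0,255),-1)
for P,_ in T:
    z=((proj(ct,W(p,np.array(P,float)[None]))-[270,60])*2.7)[0]; cv2.circle(img,z.astype(int),3,(255,0,255),1)
cv2.imwrite("pics/fit.png",img)
for l,d in (("top",dt),("scene",ds)):
    for b in cams.regions_of(l,"dish_center"):
        m=b["mask"]; ys,xs=np.nonzero(m); print(l,b["p"],b["position"],d["img"][m].mean(0).round(),len(ys))
E
```

```text
[ 6.71816701e+02 -1.06966387e+02  2.15685625e-01]
[[-0.2 -0.4]
 [ 0.9  0.1]
 [-1.2 -3.7]
 [ 0.6 -5. ]
 [-0.8 -1.6]
 [-0.7  1.9]
 [ 1.3  3.3]
 [ 0.4 -1.4]
 [-0.8 -0.3]
 [-0.4  0.5]
 [-4.4 -1.3]
 [ 1.3  3.4]
 [ 1.3 -1.1]
 [ 4.1 -1.4]]
dial base top px crop [[258.92913288 282.76282903]]
1 [232. 299.] [207. 290.]
2 [233. 285.] [208. 271.]
3 [239. 272.] [217. 252.]
4 [249. 262.] [232. 238.]
5 [263. 257.] [251. 230.]
6 [277. 257.] [271. 230.]
7 [289. 263.] [289. 238.]
8 [298. 273.] [302. 252.]
9 [302. 285.] [307. 271.]
top 0.77 [268.2, 318.1] [113.  53.  24.] 1590
top 0.72 [249.5, 391.9] [120. 119. 112.] 1586
top 0.71 [311.1, 359.0] [114.  55.  25.] 1746
top 0.7 [261.0, 455.7] [22. 21. 19.] 1533
top 0.58 [335.9, 462.0] [115.  53.  23.] 1671
scene 0.88 [213.9, 249.7] [14. 14. 15.] 1201
scene 0.77 [249.9, 285.6] [150. 151. 147.] 1378
scene 0.66 [274.0, 348.9] [140.  71.  31.] 1641
scene 0.63 [187.9, 295.6] [139.  70.  30.] 962
scene 0.58 [233.3, 354.7] [138.  70.  31.] 1333
```

View pics/fit.png

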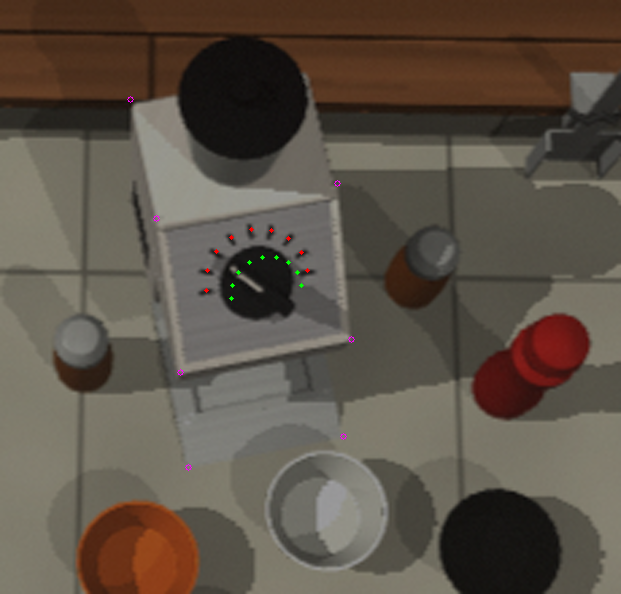

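Run:
```python
from h import *
from station import manip,cams
dt=cams.get_image("top"); ds=cams.get_image("scene"); ct,cs=cam(dt),cam(ds)
T=[((-35,75,115),(181,374)),((-35,-75,115),(349,339)),((180,75,192),(133,104)),((-96,75,0),(190,462)),((-96,-75,0),(340,427))]
S=[((-35,75,115),(465,258)),((75,75,192),(356,258)),((180,75,192),(233,360)),((180,75,0),(268,568)),((-96,75,0),(515,328)),((180,-75,192),(57,266))]
mk=np.array([(205,292),(204,271),(216,253),(232,239),(250,231),(270,232),(288,239),(302,252),(308,272)])/2.7+[270,60]
Pt=np.array([a for a,_ in T],float);ut=np.array([b for _,b in T])/2.7+[270,60]
Ps=np.array([a for a,_ in S],float);us=np.array([b for _,b in S])/2.8+[120,180]
n=np.array([-.574,0,.819]); u=np.array([.819,0,.574]); k=np.arange(9)*np.pi/8
def W(p,P):
    c,s=np.cos(p[2]),np.sin(p[2]); return P@np.array([[c,-s,0],[s,c,0],[0,0,1]]).T+[p[0],p[1],0]
def M(p): return np.array([-35,0,115])+u*p[3]+p[4]*(np.cos(k)[:,None]*np.array([0,1,0])+np.sin(k)[:,None]*u)
f=lambda p:np.r_[(proj(ct,W(p,Pt))-ut).ravel(),(proj(cs,W(p,Ps))-us).ravel(),(proj(ct,W(p,M(p)))-mk).ravel()]
r=least_squares(f,[670,-107,.21,67,43],x_scale=[1,1,.01,1,1],loss="soft_l1"); p=r.x;print(p); print(np.round(f(p).reshape(-1,2),1).tolist())
# dish rim ellipse: white contour
from scipy.optimize import minimize
obs={}
for l,d in (("top",dt),("scene",ds)):
    b=[b for b in cams.regions_of(l,"dish_center") if d["img"][b["mask"]].mean(0)[2]>80][0]
    obs[l]=cv2.convexHull(np.argwhere(b["mask"])[:,::-1].astype(np.int32))[:,0]
th=np.linspace(0,2*np.pi,72,endpoint=False)
def hullmask(c,x,y):
    pts=np.r_[np.c_[x+55*np.cos(th),y+55*np.sin(th),42+0*th],np.c_[x+36*np.cos(th),y+36*np.sin(th),0*th]]
    return cv2.convexHull((proj(c,pts)).astype(np.float32))[:,0]
def cen(h):
    m=cv2.moments(h.astype(np.float32)); return np.array([m["m10"]/m["m00"],m["m01"]/m["m00"]])
g=lambda q:np.r_[cen(hullmask(ct,*q))-cen(obs["top"]), 1*(cen(hullmask(cs,*q))-cen(obs["scene"]))]
for w in ((1,1),(1,0),(0,1)):
    r2=least_squares(lambda q:g(q)*np.repeat(w,2),[500,-90],diff_step=1e-3); print("dish",w,r2.x,g(r2.x))
np.save("p.npy",p)
sp=p[:2]; print("dial grip", W(p,(np.array([-35,0,115])+u*p[3]+21*n)[None]))
img=cv2.resize(dt["img"][60:280,270:500,::-1],None,fx=2.7,fy=2.7)
q=r2.x
cv2.polylines(img,[((hullmask(ct,*least_squares(g,[500,-90],diff_step=1e-3).x)-[270,60])*2.7).astype(np.int32)],True,(0,255,0))
cv2.imwrite("pics/fit2.png",img)
for lab in("shaker_a_center","pepper_center"):
    for b in cams.boxes_of("top",lab): print(lab,b["p"],b["position"],ray_z(dt,b["position"][::-1],60).round())
```

```text
[ 6.72280707e+02 -1.06427024e+02  2.18250939e-01  6.54759744e+01
  4.36857217e+01]
[[-0.4, -0.6], [0.6, -0.2], [-1.3, -1.6], [-0.8, 1.8], [1.1, 3.1], [0.4, -1.2], [-0.7, -0.0], [-0.1, 0.9], [1.5, 3.8], [1.2, -0.9], [-4.4, -0.9], [0.2, 0.0], [1.0, 0.3], [-0.2, 0.0], [-0.4, -0.2], [0.1, -0.1], [0.3, -0.5], [0.3, -0.1], [-0.1, 0.5], [-0.1, -0.0]]
dish (1, 1) [ 518.72393975 -177.08451078] [ 0.85680526 -0.45421062  0.83976113  0.5313556 ]
dish (1, 0) [ 517.57738002 -174.98901622] [ 3.03468653e-07 -1.00216653e-07  1.83718271e+00  7.25200391e-01]
dish (0, 1) [ 518.80332857 -179.86654164] [ 2.00313136e+00 -4.69152538e-01 -3.02202295e-07 -8.59547242e-08]
dial grip [[ 678.69565463 -105.00429342  169.7822093 ]]
shaker_a_center 0.91 [158.9, 424.2] [ 740. -259.   60.]
pepper_center 0.75 [195.4, 466.1] [ 649. -359.   60.]
pepper_center 0.19 [152.5, 360.2] [ 754. -101.   60.]
```

View pics/fit2.png

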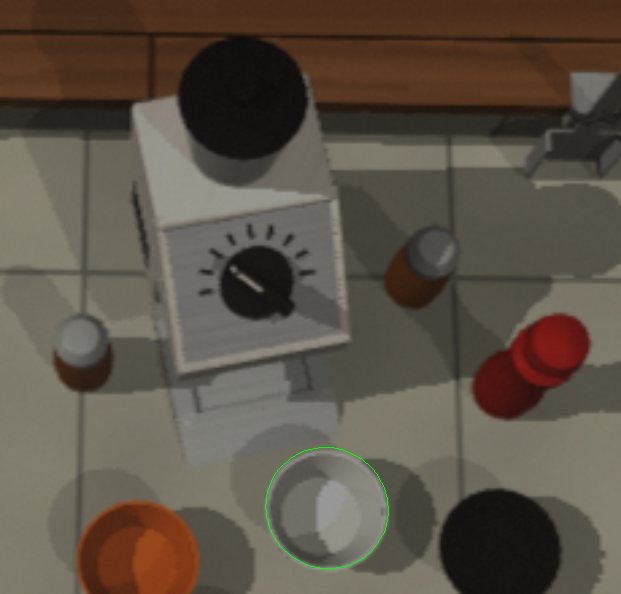

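```bash
cat >> h.py <<'E'
from scipy.spatial.transform import Rotation as Ro
p=np.load("p.npy"); a_=np.array([np.cos(p[2]),np.sin(p[2]),0]); b_=np.array([-a_[1],a_[0],0]); z_=np.array([0,0,1.])
Mw=np.c_[a_,b_,z_]; O=np.array([p[0],p[1],0])
def W(v): return O+Mw@np.array(v,float)
n_=np.array([-.574,0,.819]); u_=np.array([.819,0,.574]); C=np.array([-35,0,115])+u_*66
def Rot(x,z): # world tool x, z
    x=x/np.linalg.norm(x); z=z-x*(z@x); z/=np.linalg.norm(z); return Ro.from_matrix(np.c_[x,np.cross(z,x),z])
def dialR(th):
    return Rot(Mw@-n_, Mw@(-np.sin(th)*np.array([0,1,0])+np.cos(th)*u_))
def cur(s): return Ro.from_euler("xyz",s["orientation"])
def delta(s,R,P):
    flip=R*Ro.from_euler("x",np.pi)
    for nm,r in(("R",R),("flip",flip)):
        print(nm,"dpos m",np.round((np.array(P)-s["eef_pos"])/1000,4),"rotvec deg",np.round((r*cur(s).inv()).as_rotvec(degrees=True),2))
E
python3 - <<'E'
from h import *
from station import manip
s=manip.get_state(); print(cur(s).as_matrix().round(3), s["joints"].round(3),s["t"])
delta(s,dialR(np.pi/4),W(C+130*n_)); print(W(C+130*n_))
E
```

```text
[[ 0.    -0.955  0.295]
 [ 0.     0.295  0.955]
 [-1.    -0.     0.   ]] [ 1.204  0.3    1.521 -0.     1.321 -0.067] 1.6
R dpos m [ 0.4556 -0.6439  0.0539] rotvec deg [  36.6   -16.94 -101.61]
flip dpos m [ 0.4556 -0.6439  0.0539] rotvec deg [-15.78 -34.09  72.21]
[ 618.03286286 -118.45830658  259.354     ]
```

Request:
arm_command([
  [0.0285,-0.0402,0.0034,2.29,-1.06,-6.35],
  [0.0285,-0.0402,0.0034,2.29,-1.06,-6.35],
  [0.0285,-0.0402,0.0034,2.29,-1.06,-6.35],
  [0.0285,-0.0402,0.0034,2.29,-1.06,-6.35],
  [0.0285,-0.0402,0.0034,2.29,-1.06,-6.35],
  [0.0285,-0.0402,0.0034,2.29,-1.06,-6.35],
  [0.0285,-0.0402,0.0034,2.29,-1.06,-6.35],
  [0.0285,-0.0402,0.0034,2.29,-1.06,-6.35],
  [0.0285,-0.0402,0.0034,2.29,-1.06,-6.35],
  [0.0285,-0.0402,0.0034,2.29,-1.06,-6.35],
  [0.0285,-0.0402,0.0034,2.29,-1.06,-6.35],
  [0.0285,-0.0402,0.0034,2.29,-1.06,-6.35],
  [0.0285,-0.0402,0.0034,2.29,-1.06,-6.35],
  [0.0285,-0.0402,0.0034,2.29,-1.06,-6.35],
  [0.0285,-0.0402,0.0034,2.29,-1.06,-6.35],
  [0.0285,-0.0402,0.0034,2.29,-1.06,-6.35],
], fingers=0.045, newtons=40)

```text
t: 3.6
eef_pos: [619.2, -119.3, 260.0]
orientation: [0.787, 0.958, 0.216]
force: [0.2, -0.3, 0.1]
width: 44.9
```

Run:
```python
from h import *
from station import manip,cams
s=manip.get_state(); print(s["joints"].round(3),s["t"],s["eef_pos"],s["width"])
delta(s,dialR(np.pi/4),W(C+50*n_)); delta(s,dialR(np.pi/4),W(C+11*n_))
a=cams.get_image("top")["img"]; b=cams.get_image("scene")["img"]
o=np.hstack([cv2.resize(a[60:280,270:480],(400,420)),cv2.resize(b[130:350,120:320],(380,420))])
cv2.imwrite("pics/c1.png",o[:,:,::-1])
```

```text
[-0.39   0.165  1.675  0.459  0.832 -0.05 ] 3.6 [ 619.19628366 -119.32332875  260.03331097] 44.91592066749679
R dpos m [ 0.0437  0.0108 -0.0662] rotvec deg [-0.08  0.09  0.23]
flip dpos m [ 0.0437  0.0108 -0.0662] rotvec deg [ 100.89   22.25 -147.13]
R dpos m [ 0.0655  0.0157 -0.0981] rotvec deg [-0.08  0.09  0.23]
flip dpos m [ 0.0655  0.0157 -0.0981] rotvec deg [ 100.89   22.25 -147.13]
```

View pics/c1.png

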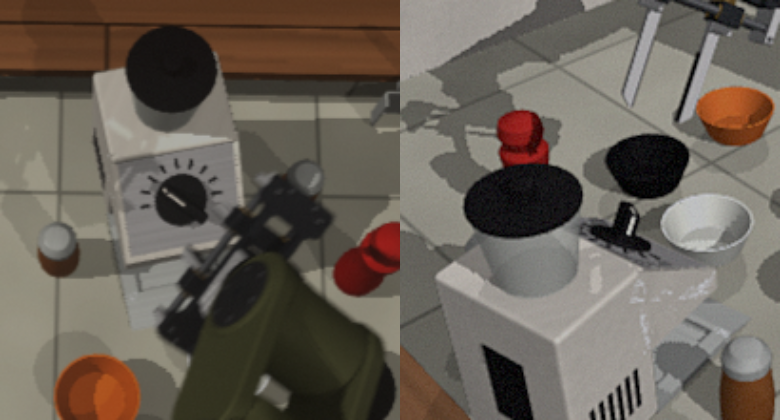

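Run:
```python
from h import *
from station import manip,cams
s=manip.get_state(); R=cur(s).as_matrix()
for n,f in (("top",lambda q:((q-[270,60])*[400/210,420/220])),("scene",lambda q:((q-[120,130])*[1.9,420/220]+[400,0]))):
    c=cam(cams.get_image(n))
    for k in(-1,0,1): print(n,f(proj(c,s["eef_pos"]+k*23*R[:,2])[0]))
    print("dial",f(proj(c,W(C+36*n_))[0]), f(proj(c,W(C+7*n_))[0]))
    print("pointer tip", f(proj(c,W(C+36*n_+29*np.sqrt(.5)*(np.array([0,1,0])+u_)))[0]),"tail",f(proj(c,W(C+36*n_-29*np.sqrt(.5)*(np.array([0,1,0])+u_)))[0]))
```

```text
top [196.62427616 247.3453222 ]
top [210.20470511 229.73837537]
top [223.97682537 211.88290189]
dial [187.84378748 207.08661435] [182.28991475 200.48879746]
pointer tip [168.10946071 193.18305795] tail [207.19650212 220.72131103]
scene [680.35903002 121.61616084]
scene [657.86703939 114.44866256]
scene [635.01022905 107.16490756]
dial [631.22057359 207.26143975] [622.29272876 235.37993508]
pointer tip [635.55629644 213.67975097] tail [627.11967809 201.19075108]
```

Request:
arm_command([
  [0.008,0.0019,-0.0121,0,0,0],
  [0.008,0.0019,-0.0121,0,0,0],
  [0.008,0.0019,-0.0121,0,0,0],
  [0.008,0.0019,-0.0121,0,0,0],
  [0.008,0.0019,-0.0121,0,0,0],
  [0.008,0.0019,-0.0121,0,0,0],
  [0.008,0.0019,-0.0121,0,0,0],
  [0.008,0.0019,-0.0121,0,0,0],
  [0,0,0,0,0,0],
])

```text
t: 4.92
eef_pos: [682.4, -102.3, 161.6]
orientation: [0.787, 0.96, 0.22]
force: [-0.2, -0.3, 0.2]
width: 44.9
```

Run:
```python
from h import *
from station import manip,cams
s=manip.get_state(); print(s["joints"].round(3),s["t"],s["eef_pos"],s["width"],s["force"])
delta(s,dialR(np.pi/4),W(C+11*n_))
a=cams.get_image("top")["img"]; b=cams.get_image("scene")["img"]
o=np.hstack([cv2.resize(a[60:280,270:480],(400,420)),cv2.resize(b[180:300,180:290],(385,420))])
cv2.imwrite("pics/c2.png",o[:,:,::-1])
```

```text
[-0.318  0.389  1.628  0.509  0.647 -0.086] 4.925 [ 682.44469474 -102.25188689  161.6437385 ] 44.85409912440448 [-0.21130248 -0.28664069  0.20131841]
R dpos m [ 0.0023 -0.0014  0.0002] rotvec deg [-0.04 -0.06 -0.01]
flip dpos m [ 0.0023 -0.0014  0.0002] rotvec deg [ 100.77   22.43 -147.43]
```

View pics/c2.png

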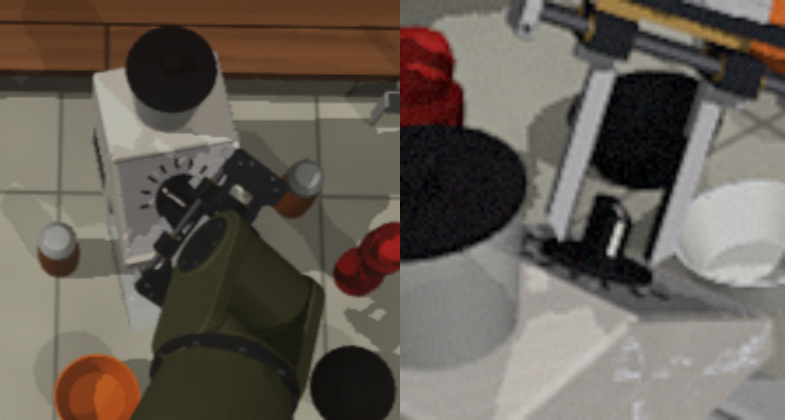

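Request:
arm_command([
  [0.001,-0.001,0,0,0,0],
  [0,0,0,0,0,0],
  [0,0,0,0,0,0],
  [0,0,0,0,0,0],
  [0,0,0,0,0,0],
], fingers=0.008, newtons=30)

```text
t: 5.65
eef_pos: [683.5, -103.7, 163.3]
orientation: [0.785, 0.958, 0.218]
force: [0.1, -0.8, 0.5]
width: 13.7
```

Run:
```python
from h import *
from station import manip,cams
s=manip.get_state(); print(s["joints"].round(3),s["t"],s["eef_pos"],s["width"],s["force"],s["moment"])
delta(s,dialR(np.pi/4),W(C+11*n_)); R=cur(s).as_matrix(); print("force in tool",s["force"]@R)
for k in (1,1.2): print("per-90 axis rotvec/deg", Mw@-n_)
```

```text
[-0.319  0.39   1.625  0.509  0.648 -0.087] 5.65 [ 683.50196865 -103.679702    163.29869387] 13.723545224008586 [ 0.11266742 -0.78906557  0.5139888 ] [-0.22674169  0.23705635 -0.11061604]
R dpos m [ 0.0012  0.     -0.0014] rotvec deg [0.   0.07 0.01]
flip dpos m [ 0.0012  0.     -0.0014] rotvec deg [-100.94  -22.35  147.34]
force in tool [-0.45525534 -0.38845026  0.73576619]
per-90 axis rotvec/deg [ 0.56038337  0.12428385 -0.819     ]
per-90 axis rotvec/deg [ 0.56038337  0.12428385 -0.819     ]
```

Request:
arm_command([
  [0,0,0,4.2,0.93,-6.14],
  [0,0,0,4.2,0.93,-6.14],
  [0,0,0,4.2,0.93,-6.14],
  [0,0,0,4.2,0.93,-6.14],
  [0,0,0,4.2,0.93,-6.14],
  [0,0,0,4.2,0.93,-6.14],
])

```text
t: 6.4
eef_pos: [683.4, -103.5, 163.2]
orientation: [1.574, 0.959, 0.217]
force: [-2.1, -0.5, 1.8]
width: 13.9
```

Run:
```python
from h import *
from station import manip,cams
s=manip.get_state(); print(s["joints"].round(3),s["t"],s["eef_pos"],s["width"],s["force"],s["moment"])
delta(s,dialR(3*np.pi/4),W(C+12.5*n_)); R=cur(s).as_matrix(); print("force in tool",s["force"]@R)
```

```text
[-0.319  0.389  1.625  0.508  0.648  0.704] 6.4 [ 683.38983711 -103.45631477  163.21251328] 13.915713881155376 [-2.14246285 -0.47947241  1.80756317] [-0.17620728  0.35569267  0.10926361]
R dpos m [ 0.0005 -0.0004 -0.0001] rotvec deg [ 25.12   5.59 -36.65]
flip dpos m [ 0.0005 -0.0004 -0.0001] rotvec deg [-75.8  -16.75 110.71]
force in tool [-2.74074297 -0.75866882  0.00866291]
```

Low forces; continue the remaining 45°.

Request:
arm_command([
  [0,0,0,4.2,0.93,-6.14],
  [0,0,0,4.2,0.93,-6.14],
  [0,0,0,4.2,0.93,-6.14],
  [0,0,0,4.2,0.93,-6.14],
  [0,0,0,4.2,0.93,-6.14],
  [0,0,0,4.2,0.93,-6.14],
  [0,0,0,0,0,0],
])

```text
t: 7.28
eef_pos: [683.4, -103.2, 163.3]
orientation: [2.354, 0.959, 0.217]
force: [-2.8, 3.1, 3.1]
width: 13.8
```

Request:
arm_command([
  [0,0,0,0,0,0],
  [0,0,0,0,0,0],
  [0,0,0,0,0,0],
  [0,0,0,0,0,0],
  [-0.008,-0.0019,0.0121,0,0,0],
  [-0.008,-0.0019,0.0121,0,0,0],
  [-0.008,-0.0019,0.0121,0,0,0],
  [-0.008,-0.0019,0.0121,0,0,0],
  [-0.008,-0.0019,0.0121,0,0,0],
  [-0.008,-0.0019,0.0121,0,0,0],
], fingers=0.045)

```text
t: 8.52
eef_pos: [634.9, -115.1, 236.6]
orientation: [2.354, 0.959, 0.216]
force: [-0.6, 0.7, -0.1]
width: 44.8
```

Run:
```python
from h import *
from station import manip,cams
s=manip.get_state(); print(s["joints"].round(3),s["t"],s["eef_pos"],s["width"],s["force"],s["moment"])
a=cams.get_image("top")["img"]; b=cams.get_image("scene")["img"]
o=np.hstack([cv2.resize(a[60:280,270:480],(400,420)),cv2.resize(b[180:300,180:290],(385,420))])
cv2.imwrite("pics/c3.png",o[:,:,::-1])
```

```text
[-0.371  0.217  1.669  0.467  0.784  1.513] 8.525 [ 634.85786819 -115.08675241  236.56619164] 44.79835706666565 [-0.5551435   0.65863872 -0.11941032] [ 0.0152674   0.36805345 -0.08288536]
```

View pics/c3.png

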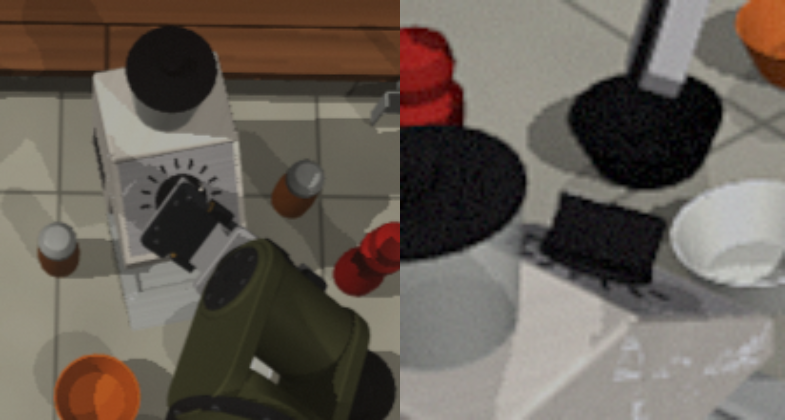

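```bash
cat > k.py <<'E'
from h import *
D=[([1.204,.3005,1.5216,0,1.3207,-.0666],[162.34,525.22,204.87]),([-.39,.165,1.675,.459,.832,-.05],[619.196,-119.32,260.03]),([-.318,.389,1.628,.509,.647,-.086],[682.445,-102.25,161.64]),([-.319,.389,1.625,.508,.648,.704],[683.39,-103.456,163.21]),([-.371,.217,1.669,.467,.784,1.513],[634.86,-115.09,236.57])]
rz=lambda t:Ro.from_euler("z",t).as_matrix(); ry=lambda t:Ro.from_euler("y",t).as_matrix()
def fk(j,L):
    A=rz(j[0])@ry(j[1]); B=A@ry(j[2]); E=B@rz(j[3])@ry(j[4])@rz(j[5])
    return np.array([0,0,L[0]])+rz(j[0])@[L[4],0,0]+A@[0,0,L[1]]+B@[L[5],0,L[2]]+E@[0,0,L[3]],E
def fitL():
    f=lambda L:np.r_[np.concatenate([fk(j,L)[0]-q for j,q in D]),(L-np.array([300,400,400,300,0,0]))*.01]
    r=least_squares(f,[300,400,400,300,0,0]); return r.x,f(r.x)
E
python3 - <<'E'
from k import *
from station import manip
L,e=fitL(); print(L.round(1),e[:15].reshape(-1,3).round(1))
s=manip.get_state(); print(fk(s["joints"],L)[1].round(2)); print(cur(s).as_matrix().round(2))
lo=np.array([-3.03,-.79,.23,-1.04,0,-2.55]);hi=np.array([3.03,2.21,2.52,4.18,3.07,2.55])
P6=np.array([[0,0,1],[0,1,0],[-1,0,0]])
def ik(P,R,j0):
    # tool x = E z ; tool z = E x (sign found)
    def f(j):
        p,E=fk(j,L); return np.r_[(p-P)/100,E[:,2]-R[:,0],E[:,0]-R[:,2]]
    r=least_squares(f,np.clip(j0,lo+.01,hi-.01),bounds=(lo,hi)); return r.x,np.abs(r.fun).max()
for tilt in (30,45,55):
    t=np.radians(tilt)
    for nm,m in (("side start",(-165,-105,18)),("side end",(-165,-56,18)),("behind",(-225,0,18)),("final",(-46,0,18))):
        R=Rot(a_*np.sin(t)-z_*np.cos(t),-b_).as_matrix()
        print(tilt,nm,W(m).round(),*[x.round(2) for x in ik(W(m),R,s["joints"])])
from station import cams
d=cams.get_image("top")
for uv in ((455,263),(321,267),(359,314)):
    q=ray_z(d,uv,30); print("bowl",q.round(),(Mw.T@(q-O)).round())
for uv in ((300,191),(425,158),(466,196)):
    q=ray_z(d,uv,48); print("keep",q.round(),(Mw.T@(q-O)).round())
E
```

```text
[ 420.   694.3  559.8  376.4 -105.9  390.7] [[ 32.8 -17.2 -15.8]
 [  2.9  -3.1  11.3]
 [ -2.7  -5.1  -1.7]
 [ -1.5  -5.4  -1.9]
 [ -0.1  -3.4   8.1]]
[[ 0.41  0.72  0.56]
 [ 0.82 -0.56  0.12]
 [ 0.41  0.41 -0.82]]
[[ 0.56  0.72 -0.41]
 [ 0.12 -0.56 -0.82]
 [-0.82  0.41 -0.41]]
30 side start [ 534. -245.   18.] [-0.79  0.66  1.77  1.3   0.61  2.55] 0.2
30 side end [ 523. -197.   18.] [-0.71  0.65  1.82  1.37  0.54  2.55] 0.18
30 behind [ 453. -155.   18.] [-0.72  0.61  1.93  1.34  0.52  2.55] 0.14
30 final [ 627. -116.   18.] [-0.39  0.68  1.77  1.66  0.35  2.55] 0.22
45 side start [ 534. -245.   18.] [-0.85  0.7   1.75  1.33  0.72  2.55] 0.03
45 side end [ 523. -197.   18.] [-0.78  0.68  1.81  1.39  0.66  2.55] 0.01
45 behind [ 453. -155.   18.] [-0.83  0.67  1.92  1.45  0.67  2.41] 0.0
45 final [ 627. -116.   18.] [-0.45  0.7   1.76  1.65  0.47  2.55] 0.04
55 side start [ 534. -245.   18.] [-0.93  0.77  1.74  1.49  0.85  2.36] 0.0
55 side end [ 523. -197.   18.] [-0.87  0.78  1.81  1.6   0.81  2.27] 0.0
55 behind [ 453. -155.   18.] [-0.97  0.8   1.92  1.62  0.87  2.1 ] 0.0
55 final [ 627. -116.   18.] [-0.51  0.77  1.77  1.89  0.61  2.29] 0.0
bowl [ 486. -334.   30.] [-231. -182.   30.]
bowl [471.  -8.  30.] [-175.  140.   30.]
bowl [ 360. -100.   30.] [-304.   74.   30.]
keep [657.  47.  48.] [ 18. 153.  48.]
keep [ 747. -264.   48.] [  39. -170.   48.]
keep [ 650. -363.   48.] [ -77. -246.   48.]
```

```bash
cat >> k.py <<'E'
def fk(j,L):
    A=rz(j[0])@ry(j[1]); B=A@ry(j[2]); G=B@rz(j[3]); E=G@ry(j[4])@rz(j[5])
    return np.array([0,0,L[0]])+rz(j[0])@[L[4],L[6],0]+A@[0,0,L[1]]+B@[L[5],0,L[2]]+E@[0,0,L[3]],E
def fitL():
    L0=np.array([300,400,400,300,0,0,0.])
    f=lambda L:np.r_[np.concatenate([fk(j,L)[0]-q for j,q in D]),(L-L0)*.01]
    r=least_squares(f,L0); return r.x,f(r.x)
lo=np.array([-3.03,-.79,.23,-1.04,0,-2.55]);hi=np.array([3.03,2.21,2.52,4.18,3.07,2.55])
def ik(P,R,j0,L):
    def f(j):
        p,E=fk(j,L); return np.r_[(p-P)/100,E[:,2]-R[:,0],E[:,0]+R[:,2]]
    r=least_squares(f,np.clip(j0,lo+.01,hi-.01),bounds=(lo,hi)); return r.x,np.abs(r.fun).max()
E
python3 - <<'E'
from k import *
from station import manip
L,e=fitL(); print(L.round(1),e[:15].reshape(-1,3).round(1))
s=manip.get_state()
for tilt in (30,40,45,55):
    t=np.radians(tilt)
    for nm,m in (("side start",(-165,-105,18)),("side end",(-165,-56,18)),("behind",(-225,0,18)),("final",(-46,0,18))):
        R=Rot(a_*np.sin(t)-z_*np.cos(t),-b_).as_matrix()
        print(tilt,nm,W(m).round(),*[x.round(2) for x in ik(W(m),R,s["joints"],L)])
E
```

```text
[221.1 425.  449.7 270.7  -2.4  40.7  36.7] [[ 0.1 -0.   0.2]
 [ 0.1  0.3 -0. ]
 [ 0.  -0.1  0.1]
 [-0.   0.1 -0. ]
 [-0.1 -0.1 -0.3]]
30 side start [ 534. -245.   18.] [-0.67  0.48  1.87  0.78  0.59  0.06] 0.0
30 side end [ 523. -197.   18.] [-0.61  0.42  1.96  0.82  0.53  0.07] 0.0
30 behind [ 453. -155.   18.] [-0.62  0.29  2.18  0.92  0.49 -0.06] 0.0
30 final [ 627. -116.   18.] [-0.36  0.53  1.79  0.66  0.46  0.45] 0.0
40 side start [ 534. -245.   18.] [-0.74  0.5   1.94  1.19  0.6  -0.37] 0.0
40 side end [ 523. -197.   18.] [-0.67  0.44  2.04  1.28  0.55 -0.42] 0.0
40 behind [ 453. -155.   18.] [-0.71  0.32  2.25  1.39  0.55 -0.59] 0.0
40 final [ 627. -116.   18.] [-0.4   0.53  1.88  1.26  0.4  -0.16] 0.0
45 side start [ 534. -245.   18.] [-0.77  0.51  1.97  1.37  0.65 -0.57] 0.0
45 side end [ 523. -197.   18.] [-0.71  0.46  2.07  1.47  0.6  -0.64] 0.0
45 behind [ 453. -155.   18.] [-0.75  0.35  2.28  1.57  0.62 -0.8 ] 0.0
45 final [ 627. -116.   18.] [-0.42  0.54  1.92  1.57  0.44 -0.48] 0.0
55 side start [ 534. -245.   18.] [-0.83  0.58  2.01  1.64  0.79 -0.88] 0.0
55 side end [ 523. -197.   18.] [-0.77  0.53  2.12  1.75  0.77 -0.96] 0.0
55 behind [ 453. -155.   18.] [-0.83  0.44  2.32  1.8   0.82 -1.11] 0.0
55 final [ 627. -116.   18.] [-0.46  0.59  1.99  1.99  0.6  -0.93] 0.0
```

```bash
cat >> k.py <<'E'
t40=np.radians(40); RP=Rot(a_*np.sin(t40)-z_*np.cos(t40),-b_)
E
python3 - <<'E'
from k import *
from station import manip
s=manip.get_state()
delta(s,RP,W((-147,-118,110)))
print((W((-147,-118,110))).round(), "a",a_,"b",b_)
E
```

```text
R dpos m [-0.081  -0.1383 -0.1265] rotvec deg [-25.68 -10.43  35.72]
flip dpos m [-0.081  -0.1383 -0.1265] rotvec deg [  80.93   15.37 -107.06]
[ 554. -253.  110.] a [0.97627765 0.21652239 0.        ] b [-0.21652239  0.97627765  0.        ]
```

Request:
arm_command([
  [-0.0101,-0.0173,-0.0158,-3.21,-1.3,4.47],
  [-0.0101,-0.0173,-0.0158,-3.21,-1.3,4.47],
  [-0.0101,-0.0173,-0.0158,-3.21,-1.3,4.47],
  [-0.0101,-0.0173,-0.0158,-3.21,-1.3,4.47],
  [-0.0101,-0.0173,-0.0158,-3.21,-1.3,4.47],
  [-0.0101,-0.0173,-0.0158,-3.21,-1.3,4.47],
  [-0.0101,-0.0173,-0.0158,-3.21,-1.3,4.47],
  [-0.0101,-0.0173,-0.0158,-3.21,-1.3,4.47],
  [0,0,0,0,0,0],
], fingers=0.0)

```text
t: 9.8
eef_pos: [553.8, -253.8, 107.5]
orientation: [1.575, 0.876, 0.219]
force: [-0.3, -0.0, -0.1]
width: 0.2
```

Run:
```python
from k import *
from station import manip,cams
s=manip.get_state(); print(s["joints"].round(2),s["t"],s["width"],s["force"])
delta(s,RP,W((-147,-118,20)))
a=cams.get_image("top")["img"]; b=cams.get_image("scene")["img"]
o=np.hstack([cv2.resize(a[60:300,270:500],(402,420)),cv2.resize(b[150:350,130:330],(398,420))])
cv2.imwrite("pics/c4.png",o[:,:,::-1])
```

```text
[-0.72  0.36  1.86  0.93  0.7  -0.04] 9.8 0.16376771141464844 [-0.30203565 -0.02960701 -0.08462821]
R dpos m [ 0.0005  0.0004 -0.0875] rotvec deg [-0.09 -0.24  0.1 ]
flip dpos m [ 0.0005  0.0004 -0.0875] rotvec deg [ 112.59   25.04 -137.98]
```

View pics/c4.png

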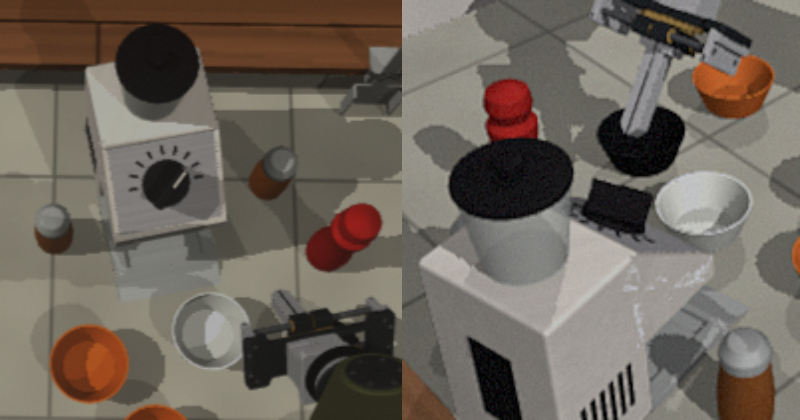

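Request:
arm_command([
  [0,0,-0.0145,0,0,0],
  [0,0,-0.0145,0,0,0],
  [0,0,-0.0145,0,0,0],
  [0,0,-0.0145,0,0,0],
  [0,0,-0.0145,0,0,0],
  [0,0,-0.0145,0,0,0],
  [0,0,0,0,0,0],
  [-0.0017,0.0078,0,0,0,0],
  [-0.0017,0.0078,0,0,0,0],
  [-0.0017,0.0078,0,0,0,0],
  [-0.0017,0.0078,0,0,0,0],
  [-0.0017,0.0078,0,0,0,0],
])

```text
t: 11.4
eef_pos: [546.1, -213.9, 22.4]
orientation: [1.57, 0.874, 0.218]
force: [0.8, -1.7, 1.6]
width: 0.2
```

```bash
cat >> k.py <<'E'
from station import manip,cams
th=np.linspace(0,2*np.pi,72,endpoint=False)
def hullm(c,x,y):
    pts=np.r_[np.c_[x+55*np.cos(th),y+55*np.sin(th),42+0*th],np.c_[x+36*np.cos(th),y+36*np.sin(th),0*th]]
    return cv2.convexHull((proj(c,pts)).astype(np.float32))[:,0]
def cen(h):
    m=cv2.moments(h.astype(np.float32)); return np.array([m["m10"]/m["m00"],m["m01"]/m["m00"]])
def dish():
    for l in ("top","scene"):
        d=cams.get_image(l); c=cam(d)
        for b in cams.regions_of(l,"dish_center"):
            mc=d["img"][b["mask"]].mean(0)
            if mc.min()<80 or mc.max()-mc.min()>30: continue
            h=cv2.convexHull(np.argwhere(b["mask"])[:,::-1].astype(np.int32))[:,0]
            q=least_squares(lambda q:cen(hullm(c,*q))-cen(h),[520,-150],diff_step=1e-3).x
            print(l,round(b["p"],2),"dish",q.round(1),"mill",(Mw.T@(np.r_[q,0]-O)).round(1), "area",cv2.contourArea(h.astype(np.float32)),cv2.contourArea(hullm(c,*q)))
def pic(name,tc=(60,300,270,500),sc=(150,350,130,330)):
    a=cams.get_image("top")["img"][tc[0]:tc[1],tc[2]:tc[3]]; b=cams.get_image("scene")["img"][sc[0]:sc[1],sc[2]:sc[3]]
    cv2.imwrite(name,np.hstack([cv2.resize(a,(400,420)),cv2.resize(b,(400,420))])[:,:,::-1])
def st():
    s=manip.get_state(); print(s["joints"].round(2),"t",s["t"],"w",s["width"],"F",s["force"].round(1),"TCP mill",(Mw.T@(s["eef_pos"]-O)).round(1)); return s
E
python3 - <<'E'
from k import *
st(); dish(); pic("pics/c5.png")
E
```

```text
[-0.67  0.47  1.97  1.21  0.56 -0.34] t 11.4 w 0.1997587779787027 F [ 0.8 -1.7  1.6] TCP mill [-146.5  -77.6   22.4]
top 0.97 dish [ 510.6 -150.4] mill [-167.3   -8.     0. ] area 1478.0 1600.3459906040225
scene 0.87 dish [ 511.1 -154.2] mill [-167.7  -11.7    0. ] area 1406.0 1465.1683337921277
scene 0.59 dish [ 718.8 -165.8] mill [ 32.6 -68.1   0. ] area 17548.0 1880.6740570184775
```

View pics/c5.png

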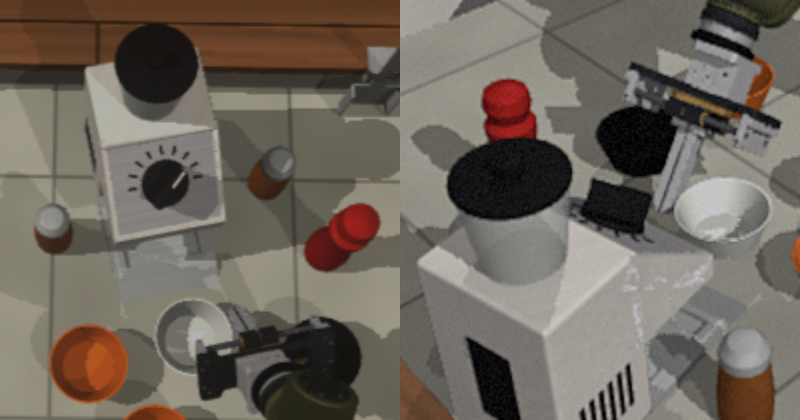

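Request:
arm_command([
  [-0.0011,0.0049,0,0,0,0],
  [-0.0011,0.0049,0,0,0,0],
  [0,0,0,0,0,0],
  [0.0033,-0.0146,0,0,0,0],
  [0.0011,-0.0049,0.01,0,0,0],
  [0,0,0.025,0,0,0],
  [0,0,0.025,0,0,0],
  [0,0,0.02,0,0,0],
], fingers=0.0)

```text
t: 12.7
eef_pos: [548.5, -225.2, 103.3]
orientation: [1.569, 0.875, 0.217]
force: [0.4, 0.1, 0.1]
width: 0.4
```

Run:
```python
from k import *
s=st(); dish(); delta(s,RP,W((-240,0,100)))
```

```text
[-0.69  0.33  1.92  0.96  0.66 -0.05] t 12.7 w 0.3934510036722092 F [0.4 0.1 0.1] TCP mill [-146.6  -89.1  103.3]
top 0.84 dish [ 505.5 -140.7] mill [-170.3    2.7    0. ] area 1385.5 1604.556480773259
scene 0.56 dish [ 507.8 -145.7] mill [-169.1   -2.8    0. ] area 1434.5 1473.1175901228562
R dpos m [-0.1105  0.0668 -0.0033] rotvec deg [ 0.08 -0.09  0.01]
flip dpos m [-0.1105  0.0668 -0.0033] rotvec deg [-112.83  -24.94  137.97]
```

Request:
arm_command([
  [-0.0213,0.0135,0,0,0,0],
  [-0.0213,0.0135,0,0,0,0],
  [-0.0213,0.0135,0,0,0,0],
  [-0.0213,0.0135,0,0,0,0],
  [-0.0213,0.0135,0,0,0,0],
  [0,0,-0.015,0,0,0],
  [0,0,-0.015,0,0,0],
  [0,0,-0.015,0,0,0],
], fingers=0.034)

```text
t: 13.9
eef_pos: [441.5, -156.6, 55.9]
orientation: [1.572, 0.876, 0.219]
force: [-0.3, 0.0, 0.6]
width: 34.0
```

Run:
```python
from k import *
s=st(); delta(s,RP,W((-236,0,18))); pic("pics/c6.png",(160,360,270,470),(170,330,200,400))
```

```text
[-0.73  0.2   2.26  1.22  0.59 -0.4 ] t 13.9 w 33.99725978430933 F [-0.3  0.   0.6] TCP mill [-236.2    1.    55.9]
R dpos m [ 0.0004 -0.001  -0.0379] rotvec deg [ 0.   -0.17 -0.01]
flip dpos m [ 0.0004 -0.001  -0.0379] rotvec deg [ 112.74   25.05 -138.04]
```

View pics/c6.png

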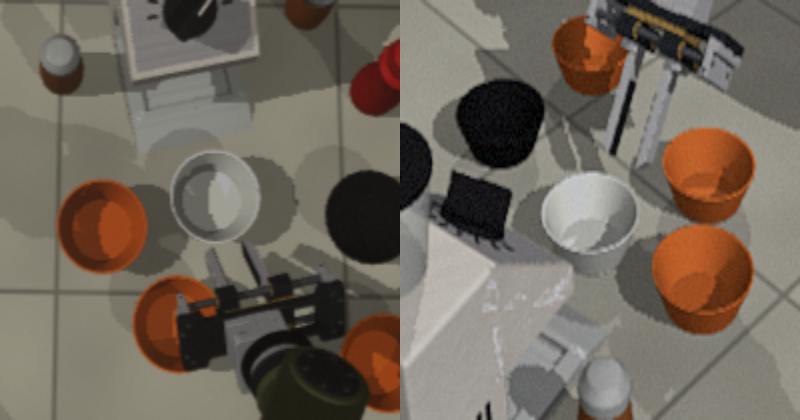

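Request:
arm_command([
  [0,0,-0.015,0,0,0],
  [0,0,-0.015,0,0,0],
  [0,0,-0.008,0,0,0],
  [0,0,0,0,0,0],
  [0.0078,0.0016,0,0,0,0],
  [0.0078,0.0016,0,0,0,0],
  [0.0078,0.0016,0,0,0,0],
  [0.0078,0.0017,0,0,0,0],
  [0.0078,0.0017,0,0,0,0],
  [0.0078,0.0017,0,0,0,0],
  [0.0078,0.0017,0,0,0,0],
  [0.0078,0.0017,0,0,0,0],
])

```text
t: 15.5
eef_pos: [504.7, -143.1, 19.1]
orientation: [1.571, 0.875, 0.218]
force: [-0.6, -0.4, -0.6]
width: 33.9
```

Run:
```python
from k import *
s=st(); dish(); pic("pics/c7.png",(160,360,270,470),(170,330,200,400))
```

```text
[-0.59  0.37  2.15  1.4   0.49 -0.48] t 15.5 w 33.88216966451651 F [-0.6 -0.4 -0.6] TCP mill [-171.6    0.5   19.1]
top 0.73 dish [ 554.3 -129.7] mill [-120.3    2.8    0. ] area 1482.0 1566.2148938528262
scene 0.69 dish [ 549.6 -133.7] mill [-1.257e+02 -1.000e-01  0.000e+00] area 1320.0 1569.0866494588554
```

View pics/c7.png

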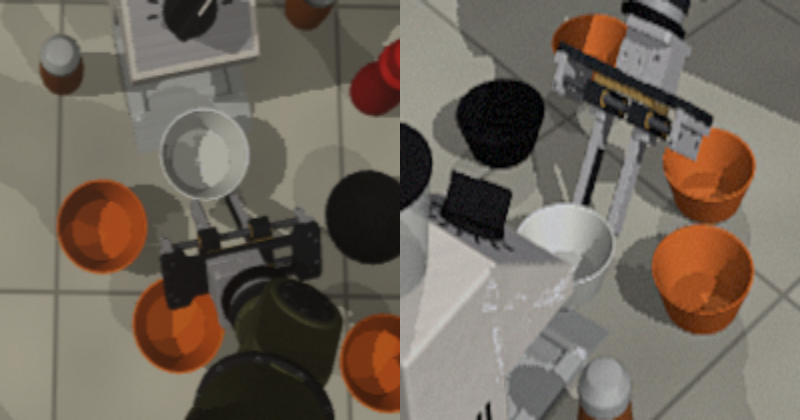

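Request:
arm_command([
  [0.0078,0.0017,0,0,0,0],
  [0.0078,0.0017,0,0,0,0],
  [0.0078,0.0017,0,0,0,0],
  [0.0078,0.0017,0,0,0,0],
  [0.0078,0.0017,0,0,0,0],
  [0.0078,0.0017,0,0,0,0],
  [0.0078,0.0017,0,0,0,0],
])

```text
t: 16.68
eef_pos: [559.3, -131.2, 19.3]
orientation: [1.57, 0.874, 0.218]
force: [-1.9, -0.4, -0.4]
width: 33.9
```

Run:
```python
from k import *
s=st(); dish(); pic("pics/c8.png",(140,300,290,450),(190,350,200,360))
```

```text
[-0.49  0.44  2.04  1.36  0.44 -0.36] t 16.675 w 33.92034688536263 F [-1.9 -0.4 -0.4] TCP mill [-115.6    0.2   19.3]
top 0.93 dish [ 604.5 -118.9] mill [-68.9   2.5   0. ] area 1363.0 1527.9900479693897
scene 0.61 dish [ 589.2 -112.6] mill [-82.4  12.    0. ] area 796.5 1688.35785677284
scene 0.5 dish [ 718.4 -166.6] mill [ 32.  -68.7   0. ] area 17541.0 1878.0516522221733
```

View pics/c8.png

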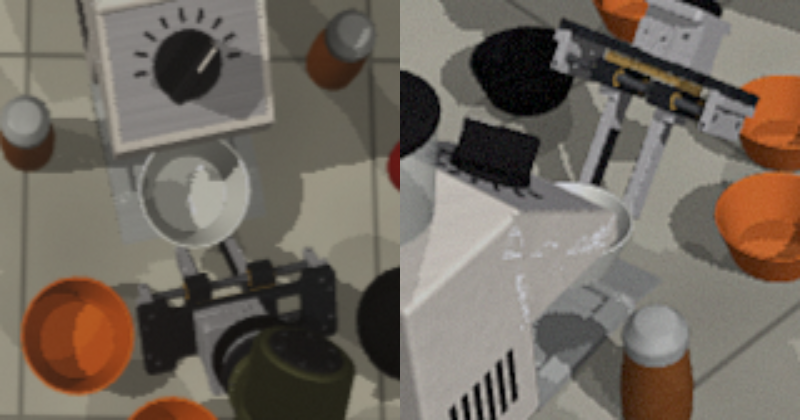

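Request:
arm_command([
  [0.0078,0.0017,0,0,0,0],
  [0.0078,0.0017,0,0,0,0],
  [0.0078,0.0017,0,0,0,0],
  [0.0078,0.0017,0,0,0,0],
  [0.0078,0.0017,0,0,0,0],
])

```text
t: 17.6
eef_pos: [598.3, -122.6, 19.1]
orientation: [1.571, 0.875, 0.219]
force: [-0.1, -1.2, 0.2]
width: 34.0
```

Run:
```python
from k import *
s=st(); dish(); pic("pics/c9.png",(140,260,310,430),(220,340,220,340))
```

```text
[-0.44  0.49  1.95  1.31  0.42 -0.25] t 17.6 w 34.003721113548515 F [-0.1 -1.2  0.2] TCP mill [-75.7   0.2  19.1]
top 0.64 dish [ 627.7 -115.3] mill [-45.4   1.    0. ] area 724.0 1510.739176681731
scene 0.49 dish [648.8 -69.2] mill [-14.9  41.4   0. ] area 161.5 1922.3408181308769
```

View pics/c9.png

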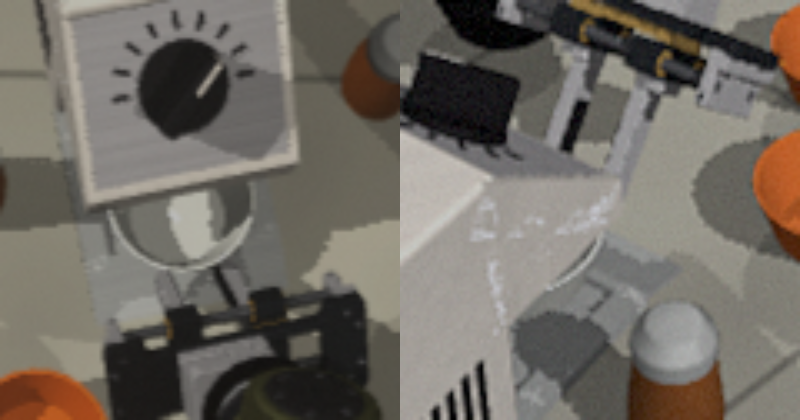

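Request:
arm_command([
  [0.0073,0.0016,0,0,0,0],
  [0.0073,0.0016,0,0,0,0],
  [0.0073,0.0016,0,0,0,0],
  [0.0073,0.0016,0,0,0,0],
  [0,0,0,0,0,0],
])

```text
t: 18.52
eef_pos: [627.5, -116.2, 19.2]
orientation: [1.57, 0.874, 0.219]
force: [-0.6, -0.1, -0.1]
width: 33.7
```

Run:
```python
from k import *
s=st(); pic("pics/c10.png",(140,260,310,430),(220,340,220,340))
d=cams.get_image("top"); c=cam(d); 
for x in(-12,-6,0,6,12):
  for zz in (4,):
    q=[proj(c,W((x-55,0,46)))[0]] 
    print(x,"rear rim px top crop",((q[0]-[310,140])*400/120*np.array([1,420/400])).round())
```

```text
[-0.4   0.53  1.88  1.25  0.4  -0.16] t 18.525 w 33.69532078402239 F [-0.6 -0.1 -0.1] TCP mill [-45.9   0.1  19.2]
-12 rear rim px top crop [193. 252.]
-6 rear rim px top crop [191. 243.]
0 rear rim px top crop [190. 235.]
6 rear rim px top crop [188. 227.]
12 rear rim px top crop [186. 219.]
```

View pics/c10.png

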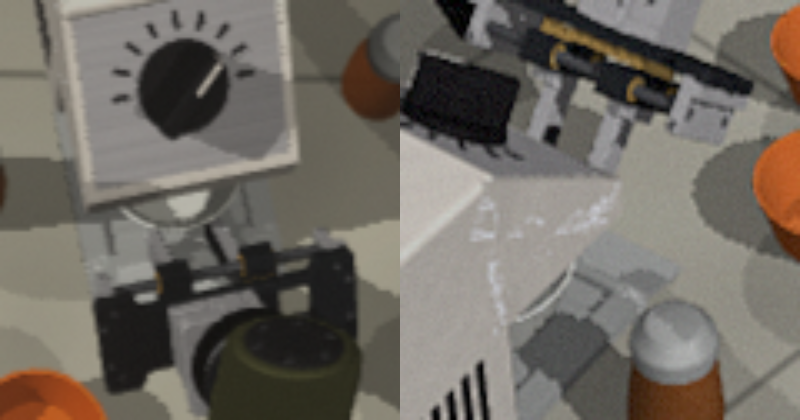

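Request:
arm_command([
  [-0.0146,-0.0032,0,0,0,0],
  [-0.0195,-0.0043,0,0,0,0],
  [-0.0195,-0.0043,0.02,0,0,0],
  [-0.0195,-0.0043,0.02,0,0,0],
  [-0.0195,-0.0043,0.02,0,0,0],
  [-0.02,-0.0043,0.02,0,0,0],
])

```text
t: 19.42
eef_pos: [513.7, -141.3, 100.0]
orientation: [1.57, 0.874, 0.218]
force: [0.1, 0.1, 0.5]
width: 33.5
```

Run:
```python
from k import *
s=st(); 
dt=cams.get_image("top"); ds=cams.get_image("scene")
def mk(d,r0,c0,n,pts):
    im=cv2.resize(d["img"][r0:r0+n,c0:c0+n,::-1],(400,400),interpolation=cv2.INTER_CUBIC).copy()
    raw=im.copy()
    c=cam(d)
    for P,col in pts:
        q=((proj(c,P)+.5-[c0,r0])*400/n).astype(np.int32); cv2.polylines(im,[q],False,col)
    return np.hstack([raw,im])
def rim(x,y,z,col): 
    return (np.array([W((x+55*np.cos(t),y+55*np.sin(t),z)) for t in np.r_[th,0]]),col)
cv2.imwrite("pics/t11.png",mk(dt,150,320,90,[rim(0,0,46,(0,255,0)),rim(5,0,46,(0,0,255))]))
cv2.imwrite("pics/s11.png",mk(ds,230,220,100,[rim(0,0,46,(0,255,0)),rim(5,0,46,(0,0,255))]))
```

```text
[-0.57  0.19  2.11  1.04  0.56 -0.06] t 19.425 w 33.46498422150014 F [0.1 0.1 0.5] TCP mill [-162.4    0.3  100. ]
```

View pics/t11.png

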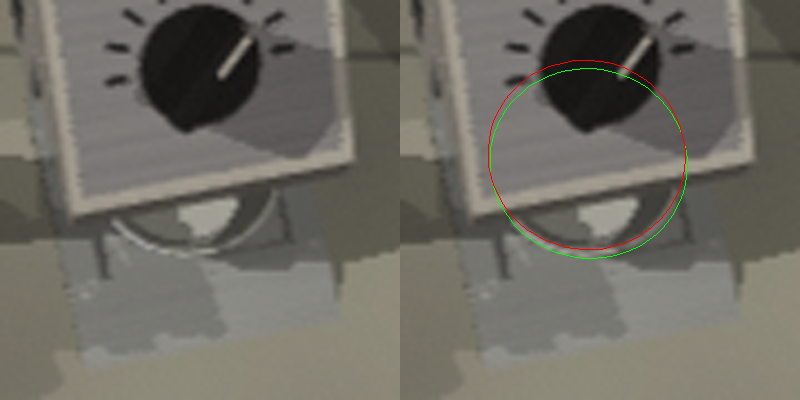

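View pics/s11.png

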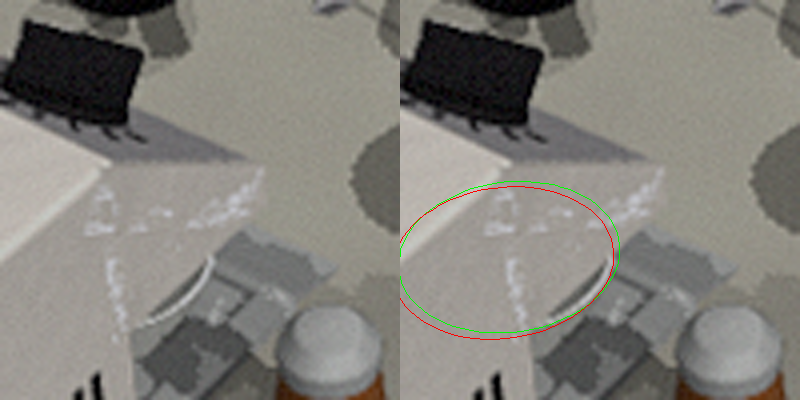

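Run:
```python
from k import *
dt=cams.get_image("top"); c=cam(dt)
r0,c0,w,h=110,310,105,130
im=cv2.resize(dt["img"][r0:r0+h,c0:c0+w,::-1],(int(w*4.6),int(h*4.6)),interpolation=cv2.INTER_CUBIC)
raw=im.copy()
def ln(pts,col):
    q=((proj(c,np.array([W(x) for x in pts]))+.5-[c0,r0])*4.6).astype(np.int32); cv2.polylines(im,[q],False,col)
ln([(-56,75,9),(-96,75,0),(-96,-75,0),(-56,-75,9)],(0,255,0))
ln([(40,56,9),(-48,56,9),(-48,-56,9),(40,-56,9)],(255,0,255))
ln([(-56,75,9),(-56,-75,9)],(255,255,0))
for k,col in ((5,(255,128,0)),(6,(0,255,0)),(7,(0,0,255))):
    t=k*np.pi/8; d=np.cos(t)*np.array([0,1,0])+np.sin(t)*u_
    ln([C+36*n_+5*d,C+36*n_+29*d],col); ln([C+1*n_+40*d,C+1*n_+47*d],col)
o=np.hstack([raw,im]); cv2.imwrite("pics/t12.png",cv2.resize(o,(800,int(o.shape[0]*800/o.shape[1]))))
```

```text
(no output)
```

View pics/t12.png

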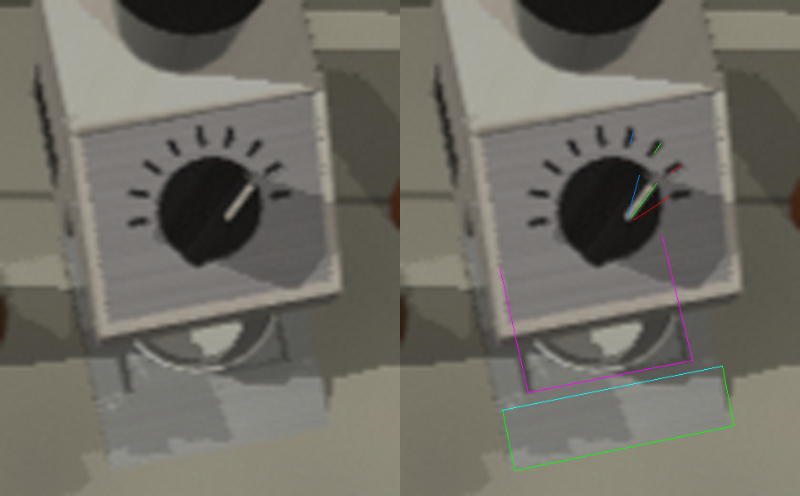

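Run:
```python
from k import *
s=st(); print(manip.finish_job())
```

```text
[-0.57  0.19  2.11  1.04  0.56 -0.06] t 19.575 w 34.22107066546739 F [-0.2  0.2 -0.3] TCP mill [-161.6   -0.3  100.2]
the job is handed in; nothing more can be done
None
```

The dial is at the seventh mark and the white dish sits in the catch tray under the spout. I handed the job in at t ≈ 19.6 s.

- **Dial:** I gripped the bar at the third mark and turned it four clicks clockwise. After release, the pointer line in the top view runs parallel to the drawn seventh-mark direction.
- **Dish:** I slid it about 36 mm sideways with closed fingers. Then I pushed it up the bevel and over the lip with two tilted fingers and backed off to 100 mm up, clear of everything. The highest force reading between moves was about 5 N, while turning the dial; the dish push stayed under 3 N.
- **Dish checks:** The rim arc in both cameras fits a level dish with its rim 46 mm up. Its centre is 2 to 5 mm past the spout axis, inside the tray's slack and well inside 20 mm.
- **Other items:** The pepper grinder and shakers look unmoved in the pictures; I did not measure them.

**Disagreements:**
- My mill fit was 1 to 3 px off at the low front bevel, about 3 mm. That is within the margin.
- The two cameras put the dish 3 to 5 mm apart while it was on the counter.
- Only the dish's rear rim is visible under the head. Its flatness is inferred from that arc and the tray geometry; I did not measure it directly.

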